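# Index a flange on the weld fixture and bolt it

### The job

On the small fixture, turn the three-eared steel flange around its post, where it lies, until the notch in its rim faces the sliding bolt. Then push the bolt by its upright post into the notch right to the bottom and take up all the play, pressing it firmly for a moment with about 17 N of hand force, so that it is fully seated. Never push the flange or bolt harder than 20 N, do not lift the flange, and leave the other things on the bench alone.

Things in the scene. Friction and masses are not known exactly. Their poses are not given: they have to be found in the camera images.
- fixture: Fixture fixed to the bench. Origin: bench level, nominal centre of its post; x = direction in which the bolt slides, z up. Grey base plate 12 mm thick, x -190 to +95, y +-90 mm. Round rest 88 mm across, top at 36 mm, with a centre post 34 mm across, top at 58 mm, clamped on by eye: up to 2 mm off this origin in x, 1 mm in y. Bolt guide on the -x side: x -178.5 to -103.5, y +-18, top at 49 mm.
- flange: Loose steel flange, 12 mm thick, 0.5-0.85 kg, lying on the rest around the post with 2.5 mm play all round; turns against its own weight's friction. Origin: centre of its underside (36 mm high), z up. Rim radius 52 mm. Three ears at its own +x and 120 degrees either side. One notch at its own -x, halfway between two ears, at the start pointing more or less away from the bolt.
- ear (a point): Centre of the bolt hole in the ear at the flange's own +x, on its top face, 60 mm from the flange's centre (the other two ears are alike). Ears are 18 mm wide, straight-sided from the rim to radius 61 mm, round-ended, reaching to radius 70 mm. They pass clear of the drawn-back bolt.
- notch (a point): Middle of the notch's mouth, at (-51, 0, 6) mm of the flange's frame. Notch: parallel-sided, 14 mm wide, from radius 51 in to radius 33 mm, right through the thickness. It faces the bolt when this point lies on the fixture's -x axis (fixture y = 0).
- bolt (a joint): Travel of the bolt towards the flange, m: 0 drawn back; starts 0 to 5 mm out. Carriage with an upright post; from it a nose bar sticks out 27 to 39 mm (set by hand, firmly stuck, not measured), so the nose is at fixture x = -0.093 to -0.081 plus the travel. It bottoms in the notch at 0.048 to 0.065, stopped by the rim at under 0.047. About 3.5 N of the push is its own friction; stays where left.
- bolt_post (a point): On the bolt's upright round post, 14 mm across, 48 to 90 mm above the bench; point at 75 mm, fixture x = -0.134 plus the bolt's travel, y = 0. The nose bar is 12 mm wide, at the flange's level, bevelled 1.5 mm each side: 1 mm to spare each side in the notch. Pressed to the notch's bottom, it shifts the flange until that bears on the post; then the force rises.
- nut: Bystander: steel nut, 22 mm across, 10 mm high, lying on the fixture's base plate at its far +y corner.
- washer: Bystander: thick washer, 24 mm across, 6 mm high, lying on the fixture's base plate at its far -y corner.
- tape: Bystander: roll of tape, 104 mm across, 24 mm high.
- hammer: Bystander: hammer lying on the bench.
- wrench: Bystander: wrench lying on the bench.
- offcut: Bystander: steel plate offcut 110 x 60 x 12 mm.
- can: Bystander: upright can, 66 mm across, 130 mm high.
There are look-alikes about, which are no part of the job. What is shaped like the flange but brown or red is not meant.

How it is judged:
By the outcome, as a careful person would: the job done as asked, in the order asked, and still so for the second after the job is handed in, with the robot touching nothing.
It also fails if it takes over 72 s, if anything falls off the work surface, if the arm or the gripper's body presses on something with over 40 N, if the wrist force passes 120 N, or if a joint passes its speed limit or range.

### The arm

A 6-joint arm with a two-finger parallel gripper is mounted at the origin on the work surface. World frame = base frame: x ahead of the robot, y to its left, z up, the work surface at z = 0. Lengths are in m, angles in rad, forces in N, time in s.
With the tool pointing down it reaches from about 0.425 to 0.925 m from the base axis. Payload 12.5 kg.
Tool frame: the origin (TCP) lies between the finger pads; the fingertips stand 14 mm ahead of it and the grasp point (between the pads) lies 5 mm behind it; z points along the fingers, y is the line along which they close (so a half turn about z gives the same grasp; the last joint's range is limited). The gripper opens to 85 mm and grips with 20 to 120 N. Pads are 22 mm wide; open, the fingers measure 114 mm over their backs; the gripper's body (76 mm by 85 mm) begins 54 mm behind the grasp point. The pads swing forward as they close: fully open they stand 13 mm farther back than shut.
Start: joints at [-1.274, 0.491, 1.559, -0, 1.092, -0.106], TCP at [0.245, -0.575, 0.245] pointing down, gripper open.
Joint ranges: [-3.1, 3.1], [-0.84, 2.19], [0.05, 2.79], [-1.13, 4.28], [0.06, 2.93], [-2.69, 2.69]. Speed limits (rad/s): [2.22, 2.22, 2.79, 3.14, 3.14, 3.14].

### API

Orientations are given as a unit quaternion [w, x, y, z].
In Python, from plant import r gives the robot as it stands. The module is installed in compiled form; this text tells all that it offers.
- The arm moves only by the tool arm_command, never from a script. Its argument "plan" is one flat list of numbers, 5 for each row, row after row: the shift along the tool's x, y, z in mm, then the turn about the tool's z in degrees, then the closure, from 0 (fully open) to 1 (shut). In form: [tx, ty, tz, spin, claw, tx, ty, tz, spin, claw, ...]. A call has 1 to 20 rows; each row is the pose to reach, as a shift and turn from the pose commanded when the call began, along the tool's axes at that moment; what a row does not reach only later rows make up. A row lasts 1/8 s, in which the tool goes at most 62.5 mm and 10.7 degrees, less where a joint would pass 70% of its speed; a pose out of reach is approached as far as the arm can. A call with a gripper value outside its range is refused whole. The fingers move at their own pace and stop on an object; "force" is the grip in N (left out, the last holds). Time passes only in rows, so rows that repeat a pose let the fingers close. It gives the time, the measured TCP pose, the force, the opening and the grip force at its end, in the units of the state.
- r.read_state(): the state, without advancing time (a new reading comes with each control period).
- r.snapshot(name): name is "scene" or "side" or "wrist"; returns a dict with "frame" (420x560x3 uint8, blue, green, red), "fx", "fy", "cx", "cy" (pixels), "dist_coeffs" ([k1, k2, p1, p2, k3] as OpenCV has them; the pictures are not rectified), "pose" (4x4, takes a point from camera to world coordinates); the wrist camera has in their place "tool_from_camera" (4x4, takes a point from camera to tool coordinates, whose origin is the TCP and whose axes are the flange's). Camera axes: x right, y down, z forward; pixel columns grow to the right and rows downward; lengths in m; the calibration is good to about 2 mm. A picture is of the moment at which its call begins: read the wrist's pose just before it. There is no depth.
- r.hand_in(): hands the job in; it is judged then, once.
The state is a dict: "t": time; "q": joint angles; "joint_vel": joint speeds; "effort": joint torques, N m; "ee_pos": TCP position; "eef_rot": TCP orientation; "contact_force": force on the tool from outside, world axes, zero at the start; "wrist_torque": the same for the moment, N m; "width": finger opening in m; "finger_force": force on a finger pad.
Only numpy, scipy, OpenCV 4.12 (cv2) and the standard library are available. Lean on these libraries where they do the work, as an engineer would, in place of code of your own. Each camera call takes 0.05 s, during which the arm holds its last target. There are 200 camera calls.

## Working session

There is one attempt and no reset: what is moved stays moved. The work goes in short steps, Python scripts to look and compute and a tool call to move; the robot and the scene stay as the last step left them, time stands still between calls to the robot, and variables do not carry over. Pictures are saved under pics/ and viewed, at most 12 in all, crops included, and the job is handed in when it is done.

Besides the shell and the picture viewer there is one more tool, called as name(argument=value, ...), one argument or row to a line, values as JSON. arm_command: Moves the arm, as the interface text tells. Its arguments: {"type":"object","properties":{"plan":{"type":"array","items":{"type":"number"}},"force":{"type":"number"}},"required":["plan"]}

```bash
mkdir -p pics
cat > h.py <<'E'
import numpy as np,cv2
from plant import r
from scipy.spatial.transform import Rotation as R
def T(s):
    M=np.eye(4);M[:3,:3]=R.from_quat(np.roll(s["eef_rot"],-1)).as_matrix();M[:3,3]=s["ee_pos"];return M
def snap(n,save=None):
    s=r.read_state();d=r.snapshot(n)
    if n=="wrist": d["pose"]=T(s)@np.array(d["tool_from_camera"])
    d["pose"]=np.array(d["pose"]);d["K"]=np.array([[d["fx"],0,d["cx"]],[0,d["fy"],d["cy"]],[0,0,1.]]);d["D"]=np.array(d["dist_coeffs"],float)
    if save: cv2.imwrite("pics/"+save,d["frame"])
    return d
def toplane(d,uv,z):
    p=cv2.undistortPoints(np.array(uv,float).reshape(-1,1,2),d["K"],d["D"]).reshape(-1,2)
    v=np.c_[p,np.ones(len(p))]@d["pose"][:3,:3].T;o=d["pose"][:3,3]
    return o+v*((z-o[2])/v[:,2])[:,None]
def proj(d,P):
    M=np.linalg.inv(d["pose"]);return cv2.projectPoints(np.array(P,float).reshape(-1,1,3),cv2.Rodrigues(M[:3,:3])[0],M[:3,3],d["K"],d["D"])[0].reshape(-1,2)
E
python3 - <<'E'
from h import *
a=snap("scene","a.png");b=snap("side","b.png")
for d in(a,b):print(d["pose"].round(3),d["fx"])
s=r.read_state();print(s)
E
```

```text
[[-0.126  0.544 -0.83   1.42 ]
 [ 0.992  0.061 -0.11   0.107]
 [-0.009 -0.837 -0.547  0.691]
 [ 0.     0.     0.     1.   ]] 448.29898763111055
[[-0.73  -0.36   0.581 -0.338]
 [-0.683  0.408 -0.606  0.842]
 [-0.019 -0.839 -0.544  0.859]
 [ 0.     0.     0.     1.   ]] 467.0266648131719
{'t': 0.1, 'q': array([-1.27358789e+00,  4.91525137e-01,  1.55939727e+00,  4.64493743e-06,
        1.09169771e+00, -1.05642245e-01]), 'joint_vel': array([ 0.00101408, -0.00129128, -0.00066967, -0.00038548, -0.00094968,
       -0.00017936]), 'effort': array([ 4.11073372e-03, -6.19447875e+01, -2.62024552e+01,  4.72603674e-06,
        2.90328193e-03,  6.11149446e-06]), 'ee_pos': array([ 0.24496907, -0.57478856,  0.24476709]), 'eef_rot': array([-5.11571780e-04,  9.79782496e-01,  2.00064980e-01, -4.70804072e-05]), 'contact_force': array([-0.70313102, -0.22237292,  0.3649267 ]), 'wrist_torque': array([ 0.02097116, -0.01173015,  0.00647734]), 'finger_force': 0.0, 'width': 0.08560069626291335}
```

View pics/a.png

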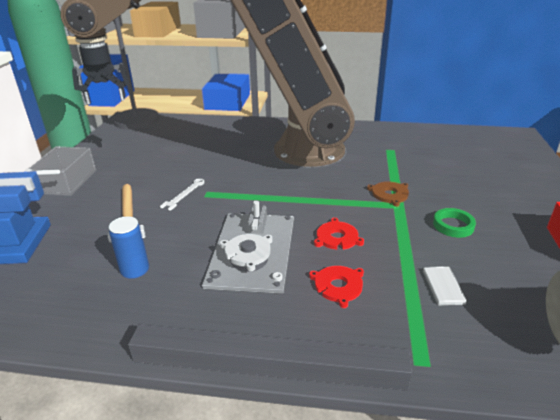

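View pics/b.png

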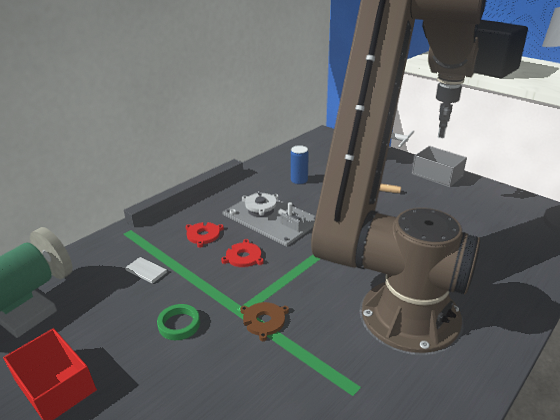

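The scene view shows the grey fixture plate with corners at about (231,213), (295,215), (284,291) and (204,288). The flange is at (248,248) and the bolt post at (256,210), on the robot's side. The side view agrees, with the flange at (260,203). The red and brown copies are off the fixture.

Run:
```python
from h import *
a=snap("scene")
P=toplane(a,[(231,213),(295,215),(284,291),(204,288)],.012);print(P.round(3),P.mean(0), [np.linalg.norm(P[i]-P[i-1]).round(3) for i in range(4)])
print(toplane(a,[(248,246)],.048))
d=r.snapshot("wrist");print(np.round(d["tool_from_camera"],3),d["fx"])
s=r.read_state();print(T(s).round(3))
```

```text
[[ 0.439 -0.176  0.012]
 [ 0.429 -0.003  0.012]
 [ 0.72   0.006  0.012]
 [ 0.732 -0.168  0.012]] [ 0.58026548 -0.08518521  0.012     ] [np.float64(0.292), np.float64(0.174), np.float64(0.291), np.float64(0.174)]
[[ 0.62073476 -0.09072338  0.048     ]]
[[ 0.001 -0.95  -0.311  0.079]
 [ 1.     0.001 -0.    -0.   ]
 [ 0.    -0.311  0.95  -0.129]
 [ 0.     0.     0.     1.   ]] 293.87269199647767
[[ 0.92   0.392 -0.     0.245]
 [ 0.392 -0.92   0.001 -0.575]
 [ 0.    -0.001 -1.     0.245]
 [ 0.     0.     0.     1.   ]]
```

arm_command(
  plan=[463,-333,0,23,0,463,-333,0,23,0,463,-333,0,23,0,463,-333,0,23,0,463,-333,0,23,0,463,-333,0,23,0,463,-333,0,23,0,463,-333,0,23,0,463,-333,0,23,0,463,-333,0,23,0,463,-333,0,23,0,463,-333,0,23,0,463,-333,0,23,0,463,-333,0,23,0],
)

```text
t: 1.95
ee_pos: [0.5402, -0.088, 0.2454]
eef_rot: [0.0, 1.0, 0.0, 0.0]
contact_force: [0.0, -0.5, -0.2]
width: 0.0855
finger_force: 0.0
```

Run:
```python
from h import *
s=r.read_state();print(s["t"],s["ee_pos"],T(s)[:3,:2],s["contact_force"])
w=snap("wrist","c.png")
```

```text
1.95 [ 0.54015788 -0.08796688  0.24537316] [[ 9.99999996e-01  2.94924265e-06]
 [ 2.96082128e-06 -9.99999991e-01]
 [ 8.67469516e-05  1.33475707e-04]] [ 0.0416201  -0.52518832 -0.24325113]
```

View pics/c.png

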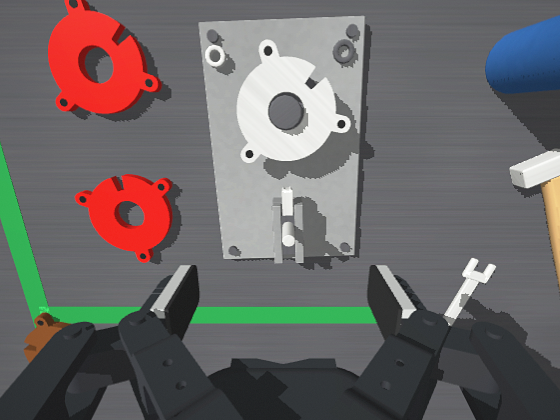

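The wrist view shows the ear holes at (268,50), (341,124) and (249,154), the notch near (317,80), and the bolt post and nose near (288,240) and (288,190). The plate corners are about (199,22), (365,16), (355,258) and (224,262).

```bash
cat > meas.py <<'E'
from h import *
def plate(w):
    f=w["frame"].astype(int); g=f.mean(2)
    m=((f.max(2)-f.min(2)<25)&(g>125)).astype(np.uint8)
    m=cv2.morphologyEx(m,cv2.MORPH_CLOSE,np.ones((9,9)))
    n,l,s,c=cv2.connectedComponentsWithStats(m); i=1+np.argmax(s[1:,4]); 
    cn=max(cv2.findContours((l==i).astype(np.uint8),0,2)[0],key=cv2.contourArea)
    X=toplane(w,cn.reshape(-1,2),.012)[:,:2].astype(np.float32)
    return X
def holes(w,guess):
    g=w["frame"].mean(2); out=[]
    for u,v in guess:
        u,v=int(u),int(v); p=g[v-7:v+8,u-7:u+8]; wt=np.clip(110-p,0,None)
        yy,xx=np.mgrid[-7:8,-7:8]; wt=wt*(xx**2+yy**2<40)
        out.append((u+(wt*xx).sum()/wt.sum(),v+(wt*yy).sum()/wt.sum()))
    return toplane(w,out,.048)[:,:2]
E
python3 - <<'E'
from meas import *
w=snap("wrist")
X=plate(w);rc=cv2.minAreaRect(X);print("rect",rc)
P=toplane(w,[(199,22),(365,16),(355,258),(224,262)],.012)[:,:2];print(P.round(4))
H=holes(w,[(268,50),(341,124),(249,154)]);c=H.mean(0);print(H.round(4),c.round(4),np.linalg.norm(H-c,axis=1),np.degrees(np.arctan2(*(H-c).T[::-1])))
n=toplane(w,[(317,80)],.048)[0,:2]-c;print("notch",np.linalg.norm(n),np.degrees(np.arctan2(n[1],n[0])))
# post top & nose
print(toplane(w,[(288,240)],.09),toplane(w,[(288,188)],.048))
cv2.imwrite("pics/d.png",cv2.resize(w["frame"][10:270,190:380],None,fx=2.3,fy=2.3,interpolation=2))
E
```

```text
rect ((0.5697115063667297, -0.09050876647233963), (0.2927611470222473, 0.17911799252033234), 1.9720441102981567)
[[ 0.7124  0.0024]
 [ 0.7182 -0.1753]
 [ 0.4309 -0.1869]
 [ 0.4245 -0.007 ]]
[[ 0.6785 -0.0729]
 [ 0.6087 -0.1498]
 [ 0.577  -0.0508]] [ 0.6214 -0.0912] [0.05991755 0.06000244 0.0599848 ] [  17.75559279 -102.21707948  137.69904732]
notch 0.04356986636073742 -46.08518299004339
[[ 0.49243736 -0.09336367  0.09      ]] [[ 0.53827263 -0.093725    0.048     ]]
```

View pics/d.png

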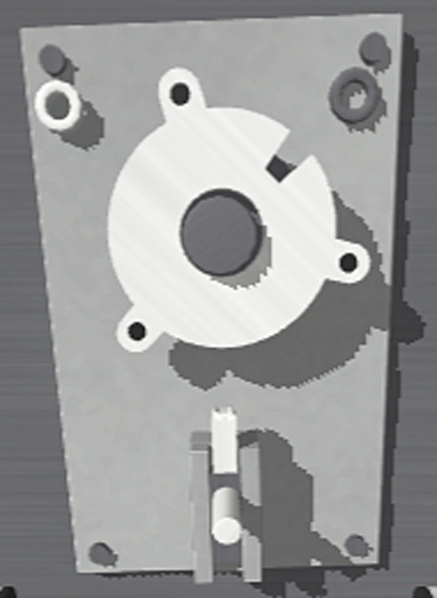

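The measured sizes check out: the hole radius is 60.0 mm and the plate measures as stated. The fixture's yaw is about 2°. The notch is at -42° and has to reach -178°, so I need a clockwise turn of about 136°. I'll straddle the ear at 17.7° loosely with the fingers and sweep it round to about -118°.

arm_command(
  plan=[50,-6,0,-10,0.7,100,-12,0,-20,0.7,142,-16,0,-30,0.7,142,-16,0,-40,0.7,142,-16,0,-50,0.7,142,-16,0,-60,0.7,142,-16,0,-70,0.7,142,-16,0,-80,0.7,142,-16,0,-90,0.7,142,-16,0,-99,0.7,142,-16,0,-99,0.7],
)

```text
t: 3.42
ee_pos: [0.6824, -0.0711, 0.2452]
eef_rot: [-0.0, 0.649, 0.76, -0.0]
contact_force: [0.1, 0.5, 0.7]
width: 0.0258
finger_force: 0.0
```

arm_command(
  plan=[0,0,0,-10,0.7,0,0,0,-20,0.7,0,0,0,-30,0.7,0,0,0,-40,0.7,0,0,0,-50,0.7,0,0,0,-60,0.7,0,0,0,-70,0.7,0,0,30,-80,0.7,0,0,60,-90,0.7,0,0,90,-99,0.7,0,0,110,-99,0.7,0,0,110,-99,0.7],
)

```text
t: 4.92
ee_pos: [0.6818, -0.0709, 0.1338]
eef_rot: [-0.001, -0.155, 0.988, 0.0]
contact_force: [0.8, 0.5, 0.2]
width: 0.0256
finger_force: 0.0
```

Run:
```python
from meas import *
s=r.read_state();M=T(s);print(s["t"],s["ee_pos"],np.degrees(np.arctan2(M[1,0],M[0,0])),s["q"].round(2),s["width"],s["contact_force"])
w=snap("wrist","e.png")
c=np.array([.6214,-.0912]);P=[[*(c+.06*np.array([np.cos(a),np.sin(a)])),.048] for a in np.radians([17.76,-102.2,137.7])];print(proj(w,P))
```

```text
4.925 [ 0.68180447 -0.07091801  0.13382129] -162.11796999120247 [-0.2   0.69  1.5  -0.    0.95 -2.08] 0.025620973743820948 [0.81045164 0.49022403 0.21897624]
[[281.2057712  218.0880222 ]
 [205.06915901  93.40628518]
 [357.67286159  94.00311613]]
```

View pics/e.png

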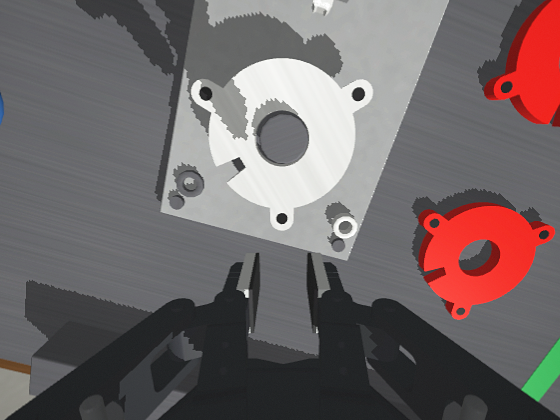

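The view confirms it: the ear hole is at (282,218), centred between the fingers, and the predicted hole pixels match. I'll descend.

arm_command(
  plan=[0,0,30,0,0.7,0,0,60,0,0.7,0,0,75,0,0.7,0,0,82,0,0.7,0,0,88,0,0.7,0,0,88,0,0.7],
)

```text
t: 5.72
ee_pos: [0.6826, -0.071, 0.0477]
eef_rot: [0.0, -0.157, 0.988, -0.0]
contact_force: [-0.4, -0.1, -0.1]
width: 0.0252
finger_force: 0.0
```

Run:
```python
from h import *
s=r.read_state();M=T(s);print(s["ee_pos"],s["contact_force"],s["width"])
c=np.array([.6214,-.0912])
v=M[:2,:2].T@(c-s["ee_pos"][:2]);print("centre in tool mm",v*1e3)
for th in (1,2,3,4,5,7,9,12,15,18,21,24,27,30,33,36,39,42,45,48):
    t=np.radians(th);print(th,(64-64*np.cos(t)).round(1),(-64*np.sin(t)).round(1))
```

```text
[ 0.6825815  -0.07099544  0.04765421] [-0.424145   -0.09272993 -0.12758339] 0.02524108908369962
centre in tool mm [64.43093511 -0.23372561]
1 0.0 -1.1
2 0.0 -2.2
3 0.1 -3.3
4 0.2 -4.5
5 0.2 -5.6
7 0.5 -7.8
9 0.8 -10.0
12 1.4 -13.3
15 2.2 -16.6
18 3.1 -19.8
21 4.3 -22.9
24 5.5 -26.0
27 7.0 -29.1
30 8.6 -32.0
33 10.3 -34.9
36 12.2 -37.6
39 14.3 -40.3
42 16.4 -42.8
45 18.7 -45.3
48 21.2 -47.6
```

arm_command(
  plan=[0,-1.1,0,1,0.7,0,-2.2,0,2,0.7,0.1,-3.3,0,3,0.7,0.2,-4.5,0,4,0.7,0.2,-5.6,0,5,0.7,0.5,-7.8,0,7,0.7,0.8,-10,0,9,0.7,1.4,-13.3,0,12,0.7,2.2,-16.6,0,15,0.7,3.1,-19.8,0,18,0.7,4.3,-22.9,0,21,0.7,5.5,-26,0,24,0.7,7,-29.1,0,27,0.7,8.6,-32,0,30,0.7,10.3,-34.9,0,33,0.7,12.2,-37.6,0,36,0.7,14.3,-40.3,0,39,0.7,16.4,-42.8,0,42,0.7,18.7,-45.3,0,45,0.7,21.2,-47.6,0,48,0.7],
)

```text
t: 8.22
ee_pos: [0.677, -0.1229, 0.0472]
eef_rot: [-0.0, 0.26, 0.966, 0.0]
contact_force: [-0.1, 1.7, -0.1]
width: 0.0254
finger_force: 0.7
```

Run:
```python
from h import *
s=r.read_state();M=T(s);print(s["ee_pos"],s["contact_force"],s["width"],np.degrees(np.arctan2(M[1,0],M[0,0])))
c=np.array([.6214,-.0912])
v=M[:2,:2].T@(c-s["ee_pos"][:2]);print("centre in tool mm",v*1e3)
w=snap("wrist","f.png")
```

```text
[ 0.67697034 -0.12290073  0.04715763] [-0.09709658  1.72149756 -0.08917432] 0.025364624194486284 149.90121256846237
centre in tool mm [63.97502004 -0.44183757]
```

View pics/f.png

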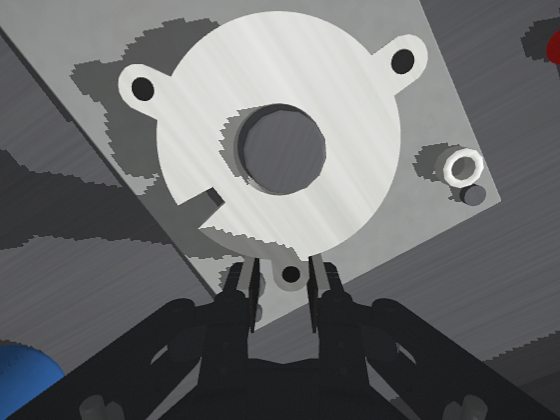

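The ear, with its hole at (291,274), rides against the right finger at 1.7 N and the flange is turning. I'll keep sweeping.

arm_command(
  plan=[0,-1.1,0,1,0.7,0,-2.2,0,2,0.7,0.1,-3.3,0,3,0.7,0.2,-4.5,0,4,0.7,0.2,-5.6,0,5,0.7,0.5,-7.8,0,7,0.7,0.8,-10,0,9,0.7,1.4,-13.3,0,12,0.7,2.2,-16.6,0,15,0.7,3.1,-19.8,0,18,0.7,4.3,-22.9,0,21,0.7,5.5,-26,0,24,0.7,7,-29.1,0,27,0.7,8.6,-32,0,30,0.7,10.3,-34.9,0,33,0.7,12.2,-37.6,0,36,0.7,14.3,-40.3,0,39,0.7,16.4,-42.8,0,42,0.7,18.7,-45.3,0,45,0.7,21.2,-47.6,0,48,0.7],
)

```text
t: 10.78
ee_pos: [0.635, -0.1537, 0.0475]
eef_rot: [0.0, 0.63, 0.777, 0.0]
contact_force: [1.2, 0.7, 0.7]
width: 0.0255
finger_force: 0.7
```

arm_command(
  plan=[0,-1.1,0,1,0.7,0,-2.2,0,2,0.7,0.1,-3.3,0,3,0.7,0.2,-4.5,0,4,0.7,0.2,-5.6,0,5,0.7,0.5,-7.8,0,7,0.7,0.8,-10,0,9,0.7,1.4,-13.3,0,12,0.7,2.2,-16.6,0,15,0.7,3.1,-19.8,0,18,0.7,4.3,-22.9,0,21,0.7,5.5,-26,0,24,0.7,7,-29.1,0,27,0.7,8.6,-32,0,30,0.7,10.3,-34.9,0,33,0.7,11.6,-36.7,0,35,0.7,12.9,-38.5,0,37,0.7,13.6,-39.4,0,38,0.7,13.6,-39.4,0,38,0.7],
)

```text
t: 13.15
ee_pos: [0.5934, -0.1484, 0.0473]
eef_rot: [-0.0, 0.848, 0.53, -0.0]
contact_force: [1.0, -0.7, 0.5]
width: 0.0255
finger_force: 0.6
```

Run:
```python
from h import *
s=r.read_state();M=T(s);print(s["ee_pos"],s["contact_force"],s["width"],np.degrees(np.arctan2(M[1,0],M[0,0])))
c=np.array([.6214,-.0912])
v=M[:2,:2].T@(c-s["ee_pos"][:2]);print("centre in tool mm",v*1e3)
w=snap("wrist","g.png")
P=[[*(c+.06*np.array([np.cos(a),np.sin(a)])),.048] for a in np.radians([-118+4,-238+4,2+4])];print(proj(w,P))
```

```text
[ 0.59344128 -0.14843623  0.04731212] [ 1.04974486 -0.66938319  0.54349785] 0.02554112176190443 64.07715023061827
centre in tool mm [63.6997685   0.12419352]
[[288.57598054 274.45385125]
 [153.12405898  80.27336122]
 [413.34526682  71.08693403]]
```

View pics/g.png

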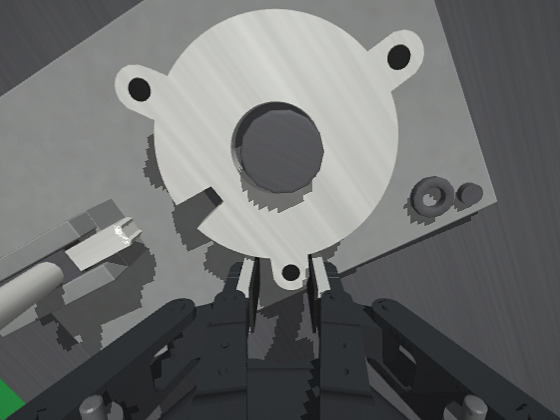

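The holes are now at (291,273), (139,90) and (399,57), the notch mouth is at about (198,218), and the bolt nose is at about (125,235). I'll compute what turn remains.

```bash
cat > fl.py <<'E'
from meas import *
def fl(w,g):
    H=holes(w,g);c=H.mean(0);print("c",c.round(4),"rad",np.linalg.norm(H-c,axis=1).round(4))
    a=np.degrees(np.arctan2(*(H-c).T[::-1]));print("ears",a.round(2));return c,a
E
python3 - <<'E'
from fl import *
w=snap("wrist")
c,a=fl(w,[(291,273),(139,90),(399,57)])
# nose axis: edges of bright top on nose (z .048)
f=w["frame"].mean(2);m=(f>185).astype(np.uint8);m[:,150:]=0;m[:215]=0;m[275:]=0
n,l,s,k=cv2.connectedComponentsWithStats(m);i=1+np.argmax(s[1:,4]);print(s[i])
cn=max(cv2.findContours((l==i).astype(np.uint8),0,2)[0],key=cv2.contourArea)
print(cv2.minAreaRect(toplane(w,cn.reshape(-1,2),.048)[:,:2].astype(np.float32)))
E
```

```text
c [ 0.6183 -0.0888] rad [0.0603 0.0603 0.0603]
ears [-109.25  130.77   10.76]
[  66  225   75   45 1344]
((0.5249252915382385, -0.09266959875822067), (0.03823370113968849, 0.011736770160496235), 1.924146056175232)
```

arm_command(
  plan=[0,-1.1,0,1,0.7,0,-2.2,0,2,0.7,0.1,-3.3,0,3,0.7,0.2,-4.5,0,4,0.7,0.2,-5.6,0,5,0.7,0.3,-6.7,0,6,0.7,0.5,-7.8,0,7,0.7,0.6,-8.9,0,8,0.7,0.8,-9.8,0,8.8,0.7,0.8,-9.8,0,8.8,0.7],
)

```text
t: 14.5
ee_pos: [0.5849, -0.1434, 0.0473]
eef_rot: [-0.0, 0.886, 0.464, -0.0]
contact_force: [0.9, 0.3, 0.7]
width: 0.0257
finger_force: 0.4
```

Run:
```python
from fl import *
s=r.read_state();print(s["t"],s["ee_pos"],s["contact_force"])
w=snap("wrist","h.png")
c=np.array([.6183,-.0888]);g=proj(w,[[*(c+.06*np.array([np.cos(t),np.sin(t)])),.048] for t in np.radians([-118,122,2])]);print(g)
c,a=fl(w,g)
f=w["frame"].mean(2);m=(f>185).astype(np.uint8);u=proj(w,[[.525,-.0927,.048]])[0];print(u)
n,l,s,k=cv2.connectedComponentsWithStats(m);i=l[int(u[1]),int(u[0])];print(s[i])
cn=max(cv2.findContours((l==i).astype(np.uint8),0,2)[0],key=cv2.contourArea)
print(cv2.minAreaRect(toplane(w,cn.reshape(-1,2),.048)[:,:2].astype(np.float32)))
```

```text
14.5 [ 0.58491183 -0.14337373  0.04727761] [0.86500666 0.3177847  0.73987092]
[[290.93977854 273.30455216]
 [139.63186392  91.65405105]
 [397.91230022  58.63566441]]
c [ 0.6181 -0.0884] rad [0.06   0.0599 0.06  ]
ears [-118.11  121.92    2.03]
[124.75099231 267.21473425]
[  90  247   67   49 1183]
((0.524818480014801, -0.0927220806479454), (0.03810751065611839, 0.011694667860865593), 1.9468649625778198)
```

The ears sit at -118.1, 121.9 and 2.0°, so the notch points at 182.0° against a bolt axis of 181.9°. The turn is done. Next I'll back off, lift clear, close the fingers and go behind the bolt post.

arm_command(
  plan=[0,1.5,0,0,0.7,0,3,0,0,0.7,0,3,-10,0,0.7,0,3,-40,0,0.7,0,3,-90,0,0.7,-15,-40,-100,10,1,-31,-90,-100,20,1,-31,-130,-100,30,1,-31,-130,-100,40,1,-31,-130,-100,50,1,-31,-130,-100,53.4,1,-31,-130,-100,53.4,1],
)

```text
t: 16.05
ee_pos: [0.4606, -0.0949, 0.1478]
eef_rot: [0.0, 1.0, 0.017, 0.0]
contact_force: [-0.1, -0.7, -0.4]
width: 0.0
finger_force: 0.0
```

Run:
```python
from fl import *
s=r.read_state();M=T(s);print(s["t"],s["ee_pos"],np.degrees(np.arctan2(M[1,0],M[0,0])),s["q"].round(2),s["width"],s["contact_force"])
w=snap("wrist","i.png")
c=np.array([.6181,-.0884]);g=proj(w,[[*(c+.06*np.array([np.cos(t),np.sin(t)])),.048] for t in np.radians([-118,122,2])])
print(g);fl(w,g);print("post px",proj(w,[[.4915,-.0938,.09],[.4735,-.0944,.06]]))
```

```text
16.05 [ 0.46058494 -0.09485661  0.14784321] 1.9091701850156713 [-0.34  0.42  2.04 -0.    0.69  1.19] 3.1322268693658065e-05 [-0.09877746 -0.69014372 -0.36294422]
[[ 356.69626541   39.04864674]
 [ 205.75855013   39.11267248]
 [ 280.90803988 -131.58013866]]
c [ 0.6181 -0.0884] rad [0.0596 0.0602 0.0597]
ears [-118.12  121.6     1.26]
post px [[282.67331213 190.60075453]
 [282.6821777  203.57556932]]
```

View pics/i.png

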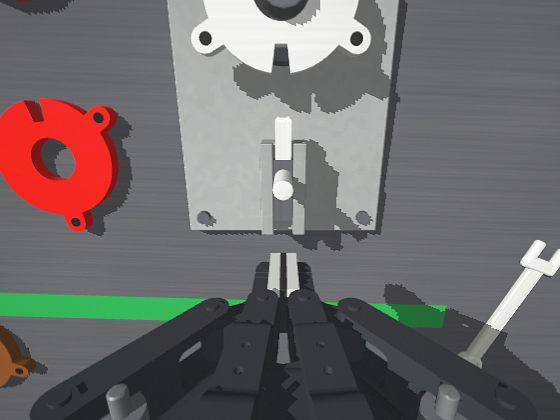

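The notch (281,60), nose (283,140) and post top (282,190) are lined up, and the closed fingers are right behind the post. I'll descend and then approach.

arm_command(
  plan=[0,0,35,0,1,0,0,65,0,1,0,0,78,0,1,0,0,78,0,1,3,0,78,0,1,6,0,78,0,1,8,0,78,0,1,9,0,78,0,1,10,0,78,0,1,11,0,78,0,1,12,0,78,0,1,13,0,78,0,1,14,0,78,0,1,15,0,78,0,1],
)

```text
t: 17.85
ee_pos: [0.4751, -0.0943, 0.0692]
eef_rot: [-0.0, 1.0, 0.016, -0.001]
contact_force: [-4.1, -0.8, 1.1]
width: -0.0003
finger_force: 1.8
```

The fingers have met the post, and the 4 N matches the bolt's own friction. I'll advance it to just short of the notch mouth.

arm_command(
  plan=[1,0,0,0,1,2,0,0,0,1,3,0,0,0,1,4,0,0,0,1,5,0,0,0,1,6,0,0,0,1,7,0,0,0,1,8,0,0,0,1,9,0,0,0,1,10,0,0,0,1,11,0,0,0,1,12,0,0,0,1,13,0,0,0,1,14,0,0,0,1,15,0,0,0,1,16,0,0,0,1,17,0,0,0,1,18,0,0,0,1,18,0,0,0,1],
)

```text
t: 20.23
ee_pos: [0.4937, -0.0938, 0.0693]
eef_rot: [0.0, 1.0, 0.016, 0.0]
contact_force: [-2.4, 0.4, -0.6]
width: 0.0003
finger_force: 1.2
```

Run:
```python
from fl import *
s=r.read_state();print(s["t"],s["ee_pos"],s["contact_force"])
w=snap("wrist","j.png")
c=np.array([.6181,-.0884]);g=proj(w,[[*(c+.06*np.array([np.cos(t),np.sin(t)])),.048] for t in np.radians([-118,122,2])])
print(g)
```

```text
20.225 [ 0.49371476 -0.09377593  0.06928495] [-2.41394701  0.39417297 -0.59924617]
[[ 390.98067046   78.42998459]
 [ 169.41624209   78.66379822]
 [ 279.27086978 -182.1704452 ]]
```

View pics/j.png

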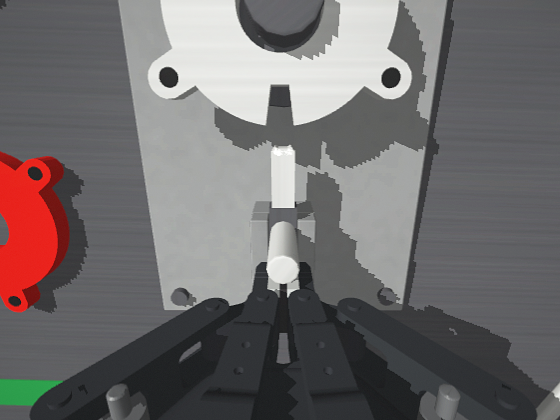

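The nose tip is at (283,147) and the notch mouth at (280,122). That is about 1.5 mm off to the side, which the bevel and clearance can absorb. I'll go on slowly, watching the force.

arm_command(
  plan=[1,0,0,0,1,2,0,0,0,1,3,0,0,0,1,4,0,0,0,1,5,0,0,0,1,6,0,0,0,1,7,0,0,0,1,7.5,0,0,0,1,8,0,0,0,1,8.5,0,0,0,1,9,0,0,0,1,9.5,0,0,0,1,10,0,0,0,1],
)

```text
t: 21.9
ee_pos: [0.5036, -0.0934, 0.0693]
eef_rot: [0.0, 1.0, 0.016, -0.0]
contact_force: [-3.3, 1.2, -0.0]
width: 0.0002
finger_force: 1.8
```

arm_command(
  plan=[0.5,0,0,0,1,1,0,0,0,1,1.5,0,0,0,1,2,0,0,0,1,2.5,0,0,0,1,3,0,0,0,1],
)

```text
t: 22.65
ee_pos: [0.5066, -0.0933, 0.0693]
eef_rot: [0.0, 1.0, 0.016, 0.0]
contact_force: [-4.0, 0.9, 0.2]
width: 0.0001
finger_force: 1.8
```

arm_command(
  plan=[0.5,0,0,0,1,1,0,0,0,1,1.5,0,0,0,1,2,0,0,0,1,2.5,0,0,0,1,3,0,0,0,1],
)

```text
t: 23.4
ee_pos: [0.5091, -0.0932, 0.0693]
eef_rot: [-0.0, 1.0, 0.016, -0.0]
contact_force: [-6.0, -0.4, 0.9]
width: 0.0001
finger_force: 3.2
```

Run:
```python
from fl import *
s=r.read_state();print(s["t"],s["ee_pos"],s["contact_force"])
w=snap("wrist","k.png")
c=np.array([.6181,-.0884]);g=proj(w,[[*(c+.06*np.array([np.cos(t),np.sin(t)])),.048] for t in np.radians([-118,122])])
H=holes(w,g);d=H[1]-H[0];print(H,np.linalg.norm(d),np.degrees(np.arctan2(d[1],d[0]))-90)
```

```text
23.4 [ 0.50910251 -0.09321551  0.06928416] [-6.00798181 -0.44518823  0.89542512]
[[ 0.59046402 -0.14100548]
 [ 0.58660227 -0.0374177 ]] 0.10365973868008431 2.134999425826109
```

View pics/k.png

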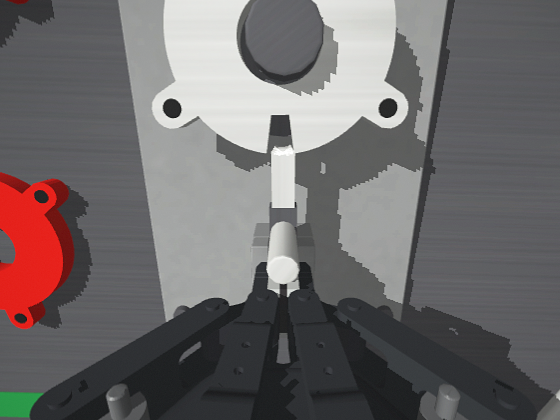

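The nose (283,150) is entering the mouth (280,150) at 6 N. It is probably the bevel centring the flange, so I'll continue in small steps.

arm_command(
  plan=[0.4,0,0,0,1,0.8,0,0,0,1,1.2,0,0,0,1,1.6,0,0,0,1],
)

```text
t: 23.95
ee_pos: [0.511, -0.0932, 0.0693]
eef_rot: [0.0, 1.0, 0.016, -0.0]
contact_force: [-3.1, 0.9, -0.4]
width: 0.0002
finger_force: 2.1
```

arm_command(
  plan=[0.4,0,0,0,1,0.8,0,0,0,1,1.2,0,0,0,1,1.6,0,0,0,1],
)

```text
t: 24.45
ee_pos: [0.5128, -0.0931, 0.0693]
eef_rot: [0.0, 1.0, 0.016, 0.0]
contact_force: [-3.4, 0.7, 0.4]
width: -0.0
finger_force: 2.1
```

It has slipped in and the force is back to plain friction. The notch is 18 mm deep, so the bottom should be near TCP x ≈ 0.527.

arm_command(
  plan=[0.8,0,0,0,1,1.6,0,0,0,1,2.4,0,0,0,1,3.2,0,0,0,1,4,0,0,0,1,4.8,0,0,0,1,5.6,0,0,0,1,6.4,0,0,0,1,7.2,0,0,0,1,8,0,0,0,1,8.5,0,0,0,1,9,0,0,0,1,9.5,0,0,0,1,10,0,0,0,1],
)

```text
t: 26.2
ee_pos: [0.5228, -0.0928, 0.0693]
eef_rot: [0.0, 1.0, 0.016, -0.0]
contact_force: [-4.2, 1.6, -0.5]
width: 0.0
finger_force: 2.2
```

arm_command(
  plan=[0.4,0,0,0,1,0.8,0,0,0,1,1.2,0,0,0,1,1.6,0,0,0,1,2,0,0,0,1],
)

```text
t: 26.82
ee_pos: [0.5248, -0.0927, 0.0693]
eef_rot: [0.0, 1.0, 0.016, 0.0]
contact_force: [-4.2, 2.2, -0.4]
width: -0.0
finger_force: 2.2
```

arm_command(
  plan=[0.4,0,0,0,1,0.8,0,0,0,1,1.2,0,0,0,1,1.6,0,0,0,1,1.6,0,0,0,1],
)

```text
t: 27.45
ee_pos: [0.526, -0.0927, 0.0693]
eef_rot: [-0.0, 1.0, 0.016, -0.0]
contact_force: [-5.9, 0.8, 0.8]
width: -0.0001
finger_force: 3.2
```

arm_command(
  plan=[0.3,0,0,0,1,0.6,0,0,0,1,0.6,0,0,0,1],
)

```text
t: 27.82
ee_pos: [0.5262, -0.0927, 0.0693]
eef_rot: [-0.0, 1.0, 0.016, -0.001]
contact_force: [-8.5, -0.5, 2.8]
width: 0.0001
finger_force: 4.3
```

arm_command(
  plan=[0.3,0,0,0,1,0.6,0,0,0,1,0.6,0,0,0,1],
)

```text
t: 28.2
ee_pos: [0.5264, -0.0926, 0.0693]
eef_rot: [-0.0, 1.0, 0.016, -0.001]
contact_force: [-10.8, -0.4, 4.9]
width: 0.0001
finger_force: 5.5
```

arm_command(
  plan=[0.3,0,0,0,1,0.6,0,0,0,1,0.6,0,0,0,1],
)

```text
t: 28.58
ee_pos: [0.5266, -0.0926, 0.0692]
eef_rot: [-0.0, 1.0, 0.016, -0.002]
contact_force: [-13.6, -2.3, 5.7]
width: 0.0003
finger_force: 6.6
```

The force is rising steadily with almost no travel, so the play is taken up. I'll ease it to about 17 N and relieve the vertical part slightly.

arm_command(
  plan=[0.2,0,-0.2,0,1,0.4,0,-0.4,0,1,0.4,0,-0.4,0,1],
)

```text
t: 28.95
ee_pos: [0.5266, -0.0926, 0.0693]
eef_rot: [-0.0, 1.0, 0.016, -0.002]
contact_force: [-13.9, -1.4, 3.3]
width: 0.0001
finger_force: 6.9
```

arm_command(
  plan=[0.2,0,-0.1,0,1,0.4,0,-0.2,0,1,0.6,0,-0.3,0,1,0.6,0,-0.3,0,1],
)

```text
t: 29.45
ee_pos: [0.5267, -0.0925, 0.0694]
eef_rot: [-0.0, 1.0, 0.016, -0.003]
contact_force: [-15.1, -3.2, -0.3]
width: 0.0002
finger_force: 7.8
```

Run:
```python
from fl import *
w=snap("wrist");F=[]
for i in range(5):
    r.snapshot("wrist");s=r.read_state();F.append(s["contact_force"])
print(s["t"],np.mean(F,0),np.array(F)[:,0])
c=np.array([.6215,-.0890]);g=proj(w,[[*(c+.06*np.array([np.cos(t),np.sin(t)])),.048] for t in np.radians([-118,122])])
H=holes(w,g);d=H[1]-H[0];print(H,np.linalg.norm(d),np.degrees(np.arctan2(d[1],d[0]))-90, H.mean(0)+.03*np.array([1,.034]))
```

```text
29.75 [-15.30939429  -2.76414969   0.43028458] [-16.5460288  -14.99195425 -14.51299889 -15.32791347 -15.16807603]
[[ 0.59373213 -0.14180977]
 [ 0.59017884 -0.03815714]] 0.10371351815001995 1.9633780849486442 [ 0.62195549 -0.08896346]
```

The flange has shifted about 3.4 mm onto the post and its alignment is 1.96°. I'll take it to 17 N and hold.

arm_command(
  plan=[0.2,0,0,0,1,0.4,0,0,0,1,0.4,0,0,0,1,0.4,0,0,0,1,0.4,0,0,0,1],
)

```text
t: 30.38
ee_pos: [0.5268, -0.0925, 0.0693]
eef_rot: [-0.001, 1.0, 0.016, -0.003]
contact_force: [-17.4, -3.0, 1.4]
width: -0.0001
finger_force: 8.6
```

Run:
```python
from fl import *
F=[]
for i in range(8):
    r.snapshot("wrist");F.append(r.read_state()["contact_force"])
print(np.mean(F,0),np.linalg.norm(np.mean(F,0)[:2]))
```

```text
[-17.40100716  -3.19708982   1.46857341] 17.692270445270584
```

That held about 17.5 N for a second. Now I'll back off and lift clear.

arm_command(
  plan=[-2,0,0,0,1,-6,0,0,0,1,-15,0,0,0,1,-25,0,0,0,1,-25,0,-40,0,1,-25,0,-90,0,1,-25,0,-110,0,1,-25,0,-110,0,1],
)

```text
t: 31.78
ee_pos: [0.5047, -0.0936, 0.1813]
eef_rot: [0.001, 1.0, 0.016, 0.002]
contact_force: [-0.2, 0.5, -0.2]
width: 0.0002
finger_force: 0.0
```

Run:
```python
from fl import *
s=r.read_state();print(s["t"],s["ee_pos"],s["contact_force"])
w=snap("wrist","l.png")
c=np.array([.6220,-.0890]);g=proj(w,[[*(c+.06*np.array([np.cos(t),np.sin(t)])),.048] for t in np.radians([-118,122])])
H=holes(w,g);d=H[1]-H[0];print(H,np.linalg.norm(d),np.degrees(np.arctan2(d[1],d[0]))-90)
```

```text
31.775 [ 0.50468666 -0.09356584  0.18129813] [-0.22742057  0.45051296 -0.16678294]
[[ 0.59405903 -0.14139259]
 [ 0.59065413 -0.03731887]] 0.10412940141654463 1.8738366679781677
```

View pics/l.png

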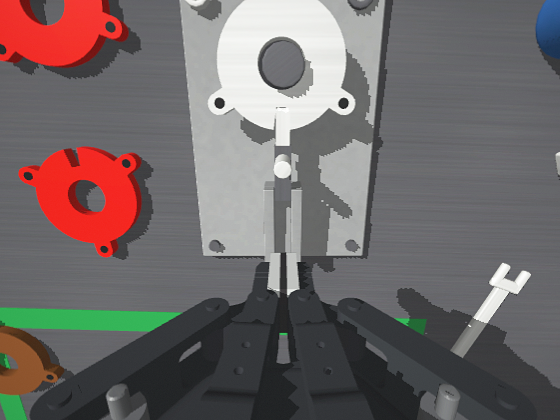

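The nose fills the notch to its bottom at (282,110), the flange bears on the post's bolt side, and the gripper is clear.

```bash
python3 -c "from plant import r;print(r.hand_in())"
```

```text
the job is handed in; nothing more can be done
None
```

The job is handed in: the flange's notch was turned to face the bolt, and the bolt was pushed to the bottom and held at about 17.5 N for a second. The highest force I read was about 18 N, the gripper is clear of everything, and it took about 32 s. No verdict came back.

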